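Carry the fittings caddy out of the docking rack and hold it up level

ROBOT

A 6-joint arm with a two-finger parallel gripper is mounted at the origin on the work surface. World frame = base frame: x ahead of the robot, y to its left, z up, the work surface at z = 0. Lengths are in m, angles in rad, forces in N, time in s.
With the tool pointing down it reaches from about 0.35 to 0.85 m from the base axis. Payload 8.1 kg.
Tool frame: the origin (TCP) lies midway between the tips of the shut fingers; the grasp point (between the pads) lies 19 mm behind it; z points along the fingers, y is the line along which they close (so a half turn about z gives the same grasp; the last joint's range is limited). The gripper opens to 93 mm and grips with 3 to 60 N. Pads are 15 mm wide; open, the fingers measure 128 mm over their backs; the gripper's body (75 mm by 188 mm) begins 65 mm behind the grasp point.
Start: joints at [-1.246, 0.13, 1.488, -0, 1.523, -0.085], TCP at [0.239, -0.55, 0.219] pointing down, gripper open.
Joint ranges: [-2.96, 2.96], [-0.89, 2.26], [0.02, 2.5], [-1.34, 4.48], [0, 2.73], [-2.66, 2.66]. Speed limits (rad/s): [2.39, 2.39, 2.79, 3.14, 3.14, 3.14].

INTERFACE

Orientations are given as a unit quaternion [x, y, z, w].
In Python, from bench import env gives the robot as it stands.
- The arm moves only by the tool carry_out, never from a script. Its argument "rows" is a list of rows, each a list of 7 numbers: the gripper's target within -1 to 1 (fully open at 1, half-way at 0, shut at -1), then the shift along the tool's x, y, z in cm, then the turn, a rotation vector about the tool's x, y, z in degrees. A call has 1 to 10 rows; each row shifts and turns the commanded pose from where the row before left it, along the tool's axes as they then stand; what a row does not reach is not made up. A row lasts 1/10 s, in which the tool goes at most 50 mm and 8.59 degrees, less where a joint would pass 70% of its speed; a pose out of reach is approached as far as the arm can. A call is refused whole if a number of a shift passes 5 or a number of a turn 8.59, either way. A call with a gripper value outside its range is refused whole. The fingers move at their own pace and stop on an object; the grip force is fixed at half the most. Time passes only in rows, so rows that do not move let the fingers close. It gives the time, the measured TCP pose, the force, the opening and the grip force at its end, in the units of the state.
- env.sense(): the state, without advancing time (a new reading comes with each control period).
- env.capture(name): name is "scene" or "top" or "wrist"; returns the picture (480x640x3 uint8, red, green, blue); there is no depth.
- env.camera_params(name): a dict with "fx", "fy", "cx", "cy" (pixels), "dist" ([k1, k2, p1, p2, k3] as OpenCV has them; the pictures are not rectified), "cam_to_world" (4x4, takes a point from camera to world coordinates). Camera axes: x right, y up, looking along -z (the intrinsics and any distortion apply to the point x, -y, -z); pixel columns grow to the right and rows downward; lengths in m; the calibration is good to about 2 mm. A picture is of the moment at which its call begins: read the wrist's pose just before it. camera_params takes no time and is no camera call; for the wrist camera it gives the pose at the moment of the call.
- env.job_done(): hands the job in; it is judged then, once.
Trained networks look in the newest picture that a camera, given by its name, has taken for a name from the list of things; names that differ only in an ending like _2 or _b are one class to them, and where a whole thing is asked for, a point or a joint stands for the part that bears it (a point fixed in the world has none). Each returns a list of dicts, best first, with "confidence" (0 to 1); they miss things now and then, are a little off and sometimes report something else, mostly with a low value. They report only what shows in the picture. A call takes as long as a camera call.
- env.regions_of(label, camera): "pixels" (480x640 bool, what is visible of it) and "extent" ([centre column, centre row, width, height] in pixels, round what is visible of it).
The state is a dict: "time": time; "joint_pos": joint angles; "qd": joint speeds; "joint_efforts": joint torques, N m; "ee_pos": TCP position; "tcp_rot": TCP orientation; "wrist_force": force on the tool from outside, world axes, zero at the start; "wrist_torque": the same for the moment, N m; "gripper_width": finger opening in m; "grasp_force": force on a finger pad.
Only numpy, scipy, OpenCV 4.12 (cv2) and the standard library are available. Lean on these libraries where they do the work, as an engineer would, in place of code of your own. Each camera call takes 0.05 s, during which the arm holds its last target. There are 200 camera calls.

TASK

Of the two caddies with handle bars in the docking rack, grip the one with the two standing brass fittings, slide it along its lane towards the open end of the rack until it is clear of the overhanging lips, then lift it about 12 cm up off the rack. Hold it there in the air, steady and level, for two seconds and finish while still holding it. Both fittings stay standing in the caddy, and the other caddy and everything else on the bench stay where they are.

Things in the scene. Friction and masses are not known exactly. Their poses are not given: they have to be found in the camera images.
- rack: Fixed aluminium rack, 370 x 306 mm from above, two lanes side by side. Origin on the bench, midway between the lanes; x runs along the lanes into the rack (open end at -x), z up. Deck top 12 mm above the bench, x = -170 to 200 mm. Lane centres at y = +80 and -80 mm; lanes 122 mm wide between rails 12 mm high from x = -170 to 118 mm, where a stop closes them; a ledge behind.
- rack_lips (a point): Point on the rack midway between the lanes, at the front end of the lips, 24 mm above the bench (rack x = -2 mm); axes as the rack's. From here back to the stop (120 mm), lips 24 to 30 mm above the bench overhang each lane by 9 mm on both sides; in front of here nothing overhangs.
- caddy_bar (a point): Centre of the handle bar of the caddy to carry: of two of one make, the one in which two brass fittings stand (in either lane). x along the lane into the rack, y along the bar, z up. Bar 92 mm long (y), 16 mm thick (x), 24 mm high, on a post at each end; this point is 118 mm above the caddy's underside, 130 mm above the bench at the start. Nothing beside or above the bar.
- caddy_mid (a point): Centre of that caddy's tray, 23 mm above its underside, straight below the bar's centre; axes as caddy_bar. Tray 120 mm (x) x 92 mm (y), walls up to 40 mm. Its base plate, 6 mm thick, is 120 x 116 mm and sticks out 12 mm on both y sides as flanges, which lie under the rack's lips at the start.
- caddy: The same caddy, origin at the centre of its underside, axes as caddy_bar. Painted steel, 0.29 to 0.47 kg empty, load off-centre along the bar by up to 24 mm. It starts at rack x = 33 to 53 mm and slides on the deck by plain friction, no catch; its flanges are clear of the lips once it is below rack x = -62 mm.
- fitting_a_mid (a point): Brass pipe reducer standing loose in the front half of the caddy, 32 mm across, 48 mm high, 0.09 to 0.18 kg; this point is its centre, half-way up, z along its axis.
- fitting_b_mid (a point): The same, standing in the rear half of the caddy.
- spare_bar (a point): Centre of the handle bar of the other caddy (same make and sizes, loaded with flat steel hose clamps) in the other lane; stays where it is. Axes as caddy_bar.
- spare: That other caddy, origin at the centre of its underside.
- tape_mid (a point): Bystander: roll of grey tape lying flat, 56 mm across, 24 mm high, on the rear ledge of the rack; this point is at its middle.
- reel_mid (a point): Bystander: small steel wire reel lying flat, 54 mm across, 34 mm high, on the rear ledge of the rack; this point is at its middle.
- can_mid (a point): Bystander: upright steel can, 62 mm across, 170 mm high, left of the rack; this point is at its middle.
- bin_mid (a point): Bystander: empty open cardboard bin, 160 x 110 x 80 mm, right of the rack; this point is at its middle.
- wrench_mid (a point): Bystander: wrench lying flat, 190 mm long, right of the rack; this point is at its middle.
- driver_mid (a point): Bystander: screwdriver lying flat, 200 mm long, left of the rack; this point is at its middle.
- jar_mid (a point): Bystander: jar, 68 mm across, 75 mm high, left of the rack; this point is at its middle.

How it is judged:
By the outcome, as a careful person would: the job done as asked, in the order asked, and still so for the second after the job is handed in, while the arm keeps its last pose, push and grip.
It also fails if it takes over 42 s, if anything falls off the work surface, if the arm or the gripper's body presses on something with over 40 N, if the wrist force passes 120 N, or if a joint passes its speed limit or range.

## Working session

There is one attempt and no reset: what is moved stays moved. The work goes in short steps, Python scripts to look and compute and a tool call to move; the robot and the scene stay as the last step left them, time stands still between calls to the robot, and variables do not carry over. Pictures are saved under pics/ and viewed, at most 10 in all, crops included, and the job is handed in when it is done.

Besides the shell and the picture viewer there is one more tool, called after "Call:" as name(argument=value, ...), one argument or row to a line, values as JSON. carry_out: Moves the arm, as the interface text tells. Its arguments: {"type":"object","properties":{"rows":{"type":"array"}},"required":["rows"]}

```bash
mkdir -p pics; python3 - <<'E'
from bench import env
import cv2
s=env.sense();print(s)
for c in("scene","top"):
    im=env.capture(c);cv2.imwrite(f"pics/{c}0.png",im[:,:,::-1])
    p=env.camera_params(c);print(c,p)
    for l in("caddy_bar","spare_bar","fitting_a_mid","rack"):
        for r in env.regions_of(l,c)[:4]:print(l,round(r["confidence"],2),[round(float(v),1) for v in r["extent"]])
E
```

```text
{'time': 0.0, 'joint_pos': array([-1.24641391e+00,  1.31122339e-01,  1.48927076e+00,  3.38078659e-06,
        1.52297286e+00, -8.54126015e-02]), 'qd': array([0.00115892, 0.00079832, 0.00021761, 0.00043183, 0.0008619 ,
       0.0006059 ]), 'joint_efforts': array([ 2.65429990e-03, -5.59828234e+01, -4.91760135e+01,  7.70307728e-02,
        3.55269166e-02, -1.08638142e-04]), 'ee_pos': array([ 0.23889018, -0.5497877 ,  0.2176153 ]), 'tcp_rot': array([ 9.79081475e-01,  2.03466651e-01, -1.04013370e-04, -8.80532341e-04]), 'wrist_force': array([-0.88819231, -0.75214788, -0.48343703]), 'wrist_torque': array([ 0.00670555, -0.00753203, -0.05227975]), 'grasp_force': 0.0, 'gripper_width': 0.0931955643922461}
scene {'fx': 506.99539473599975, 'fy': 506.99539473599975, 'cx': 319.1198721444432, 'cy': 230.2098486713282, 'dist': array([-0.00166229,  0.        ,  0.        ,  0.        ,  0.        ]), 'cam_to_world': array([[-0.64331136, -0.62481777,  0.4424401 ,  1.11524996],
       [ 0.76555368, -0.53164668,  0.36232495,  0.50479737],
       [ 0.00883474,  0.57179941,  0.82034589,  1.16309828],
      
[... 327 characters left out ...]
.7779372472004, 'fy': 460.7779372472004, 'cx': 317.64156837612995, 'cy': 242.1096531328211, 'dist': array([-0.10712049,  0.        ,  0.        ,  0.        ,  0.        ]), 'cam_to_world': array([[ 2.31842089e-02,  9.95787308e-01, -8.87137528e-02,
         4.50888235e-01],
       [-9.99731155e-01,  2.30633745e-02, -2.38700654e-03,
         5.18034886e-02],
       [-3.30912315e-04,  8.87452435e-02,  9.96054302e-01,
         1.14235676e+00],
       [ 0.00000000e+00,  0.00000000e+00,  0.00000000e+00,
         1.00000000e+00]])}
caddy_bar 0.93 [345.6, 206.2, 48.7, 58.2]
spare_bar 0.71 [280.6, 212.3, 49.7, 51.7]
fitting_a_mid 0.52 [343.6, 220.1, 15.5, 17.7]
rack 0.82 [311.2, 225.0, 133.1, 157.7]
```

```bash
python3 - <<'E'
import cv2
a=cv2.imread("pics/top0.png")[110:320,190:440];cv2.imwrite("pics/top0c.png",cv2.resize(a,None,fx=2.8,fy=2.8,interpolation=cv2.INTER_CUBIC))
a=cv2.imread("pics/scene0.png")[160:400,190:480];cv2.imwrite("pics/scene0c.png",cv2.resize(a,None,fx=2.5,fy=2.5,interpolation=cv2.INTER_CUBIC))
E
```

```text
(no output)
```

View pics/top0c.png

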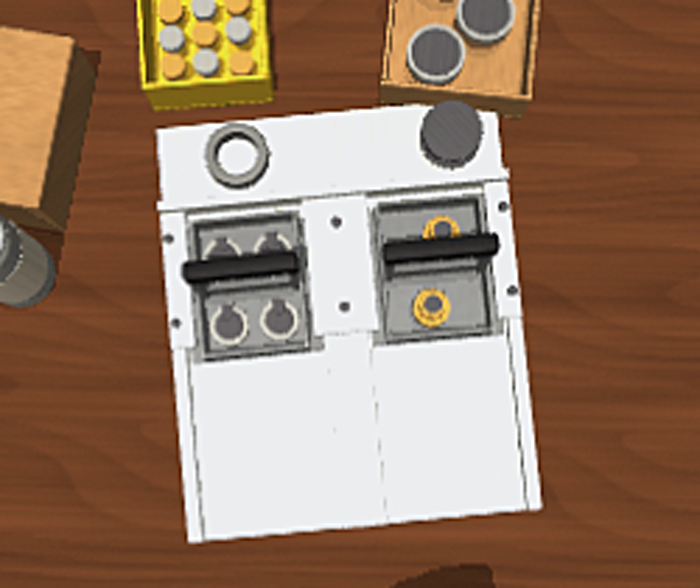

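View pics/scene0c.png

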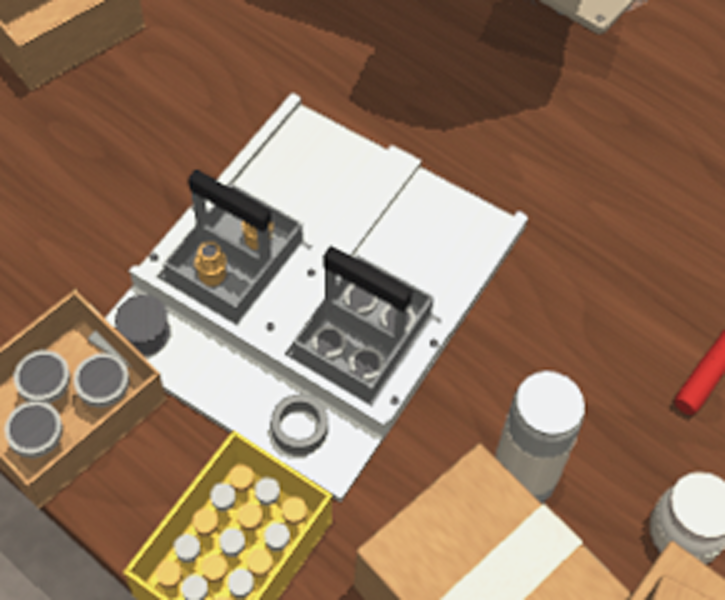

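Brass caddy is in the right-hand (-y) lane, with the bar centre near top-picture pixel (347, 199). The spare caddy is on the left. The rack is slightly yawed; its front corners are near (258, 304) and (383, 291).

```bash
cat >h.py <<'E'
import numpy as np,cv2
def proj(p,P):
    M=np.linalg.inv(p["cam_to_world"]);q=(np.c_[P,np.ones(len(P))]@M.T)[:,:3]*[1,-1,-1]
    K=np.array([[p["fx"],0,p["cx"]],[0,p["fy"],p["cy"]],[0,0,1]])
    return cv2.projectPoints(q,np.zeros(3),np.zeros(3),K,np.array(p["dist"]))[0][:,0]
def ray(p,uv,z):
    K=np.array([[p["fx"],0,p["cx"]],[0,p["fy"],p["cy"]],[0,0,1]])
    n=cv2.undistortPoints(np.array(uv,float).reshape(-1,1,2),K,np.array(p["dist"]))[:,0]
    T=p["cam_to_world"];d=np.c_[n[:,0],-n[:,1],-np.ones(len(n))]@T[:3,:3].T
    return T[:3,3]+d*((np.broadcast_to(z,len(n))-T[2,3])/d[:,2])[:,None]
def box(x,y,a,z,s=(.016,.092,.024)):
    c=np.array([[i,j,k] for i in(-.5,.5) for j in(-.5,.5) for k in(-.5,.5)])*s
    R=np.array([[np.cos(a),-np.sin(a),0],[np.sin(a),np.cos(a),0],[0,0,1]])
    return c@R.T+[x,y,z]
E
cat >fit.py <<'E'
from h import *;from bench import env;from scipy.optimize import minimize
p={c:env.camera_params(c) for c in("top","scene")}
top=cv2.imread("pics/top0.png");sc=cv2.imread("pics/scene0.png")
# rack: corners at rail tops / ledge by hand from crops
f=lambda a:np.array(a)/2.8+[190,110]
uv=f([[190,542],[541,508],[372,335],[322,335]])
W=ray(p["top"],uv,[.012,.012,.024,.024]);print("front corners,lipcorners",W.round(4).tolist())
w=W[1]-W[0];print("rack yaw from front edge",np.degrees(np.arctan2(w[0],-w[1])),np.hypot(*w[:2]))
S=ray(p["top"],f([[541,508],[507,180]]),[.024,.030]);d=S[1]-S[0];print("side yaw",np.degrees(np.arctan2(d[1],d[0])))
def fit(rects,z):
    ms={}
    for c,im,(u0,v0,u1,v1) in rects:
        m=np.zeros(im.shape[:2],np.uint8);m[v0:v1,u0:u1]=(im[v0:v1,u0:u1].max(2)<50)
        n,l,st,_=cv2.connectedComponentsWithStats(m);m=(l==1+np.argmax(st[1:,4])).astype(np.uint8)
        ms[c]=cv2.resize(m,None,fx=8,fy=8,interpolation=cv2.INTER_NEAREST)
    def cost(t,only=None):
        r=0
        for c in ms:
            if only and c!=only:continue
            q=proj(p[c],box(t[0],t[1],t[2],z));h=cv2.convexHull(((q+.5)*8-.5).astype(np.float32)).round().astype(np.int32)
            g=np.zeros_like(ms[c]);cv2.fillConvexPoly(g,h,1)
            r+=1-(g&ms[c]).sum()/(g|ms[c]).sum()
        return r
    c0=list(ms)[0];vu=np.argwhere(ms[c0]).mean(0)[::-1]/8-.5
    w=ray(p[c0],[vu],z)[0]
    for only in(None,"top","scene"):
        s=np.array([w[0],w[1],.05]);r=minimize(cost,s,(only,),method="Nelder-Mead",options=dict(initial_simplex=s+np.array([[0,0,0],[.01,0,0],[0,.01,0],[0,0,.1]]),xatol=1e-4))
        print(only,r.x[:2].round(4),"yaw",np.degrees(r.x[2]).round(2),"cost",round(r.fun,3))
if __name__=="__main__":
    fit([("top",top,(322,185,373,212)),("scene",sc,(260,224,302,256))],.130)
E
python3 fit.py
```

```text
front corners,lipcorners [[0.3975, 0.197, 0.012], [0.4341, -0.1088, 0.012], [0.5814, 0.0425, 0.024], [0.5803, 0.0861, 0.024]]
rack yaw from front edge 6.83257963409398 0.3079849199868573
side yaw 6.715118042817524
None [ 0.6399 -0.007 ] yaw 6.11 cost 0.62
top [ 0.6399 -0.0079] yaw 6.98 cost 0.369
scene [ 0.6397 -0.004 ] yaw 5.0 cost 0.228
```

Call:
carry_out(
  rows=[
    [1, 0, 0, 0, 0, 0, -8.1],
    [1, 0, 0, 0, 0, 0, -8.2],
    [1, 0, 0, 0, 0, 0, -8.1],
    [1, 0, 0, 0, 0, 0, -8.2],
    [1, 0, 0, 0, 0, 0, -8.1],
    [1, 0, 0, 0, 0, 0, -8.2],
    [1, 0, 0, 0, 0, 0, -8.1],
    [1, 0, 0, 0, 0, 0, -8.2],
    [1, 0, 0, 0, 0, 0, -8.1],
  ],
)

```text
time: 1.4
ee_pos: [0.2391, -0.5503, 0.2187]
tcp_rot: [0.662, 0.75, -0.0, 0.0]
wrist_force: [-0.7, 0.2, -0.2]
gripper_width: 0.0929
grasp_force: 0.0
```

Call:
carry_out(
  rows=[
    [1, 3.2, 2.9, 0, 0, 0, 0],
    [1, 3.2, 2.9, 0, 0, 0, 0],
    [1, 3.2, 2.9, 0, 0, 0, 0],
    [1, 3.2, 2.9, 0, 0, 0, 0],
    [1, 3.2, 2.9, 0, 0, 0, 0],
    [1, 3.2, 2.9, 0, 0, 0, 0],
    [1, 3.2, 2.9, 0, 0, 0, 0],
    [1, 3.2, 2.9, 0, 0, 0, 0],
    [1, 3.2, 2.9, 0, 0, 0, 0],
    [1, 3.2, 2.9, 0, 0, 0, 0],
  ],
)

```text
time: 2.4
ee_pos: [0.4901, -0.1968, 0.2189]
tcp_rot: [0.664, 0.748, 0.0, 0.0]
wrist_force: [0.2, 0.1, -0.6]
gripper_width: 0.0932
grasp_force: 0.0
```

Call:
carry_out(
  rows=[
    [1, 3.4, 3.4, 0, 0, 0, 0],
    [1, 3.4, 3.4, 0, 0, 0, 0],
    [1, 3.4, 3.4, 0, 0, 0, 0],
    [1, 3.4, 3.4, 0, 0, 0, 0],
    [1, 3.4, 3.4, 0, 0, 0, 0],
    [1, 0, 0, 0, 0, 0, 0],
  ],
)

```text
time: 3.0
ee_pos: [0.6399, -0.0042, 0.2173]
tcp_rot: [0.662, 0.749, 0.001, -0.001]
wrist_force: [-1.1, -0.0, -0.1]
gripper_width: 0.0931
grasp_force: 0.0
```

```bash
python3 - <<'E'
from h import *;from bench import env
s=env.sense();p=env.camera_params("wrist");im=env.capture("wrist");cv2.imwrite("pics/w1.png",im[:,:,::-1])
import pickle;pickle.dump(p,open("w1.pkl","wb"))
print(s["ee_pos"],s["tcp_rot"])
print(p["cam_to_world"])
for l in("caddy_bar",):
    for r in env.regions_of(l,"wrist")[:3]:print(r["confidence"],r["extent"])
B=box(.6399,-.0065,np.radians(6.8),.130);print(proj(p,B).round(0).tolist())
E
```

```text
[ 0.63990868 -0.00423857  0.2173378 ] [ 6.62206704e-01  7.49320550e-01  5.05733182e-04 -8.60091865e-04]
[[ 0.99250895 -0.11835427 -0.0303027   0.63083277]
 [ 0.12216563  0.95891893  0.25602742  0.06694647]
 [-0.0012441  -0.25781145  0.96619445  0.38182087]
 [ 0.          0.          0.          1.        ]]
0.68 [320.1, 241.5, 153.5, 182.7]
[[307.0, 314.0], [306.0, 330.0], [306.0, 177.0], [305.0, 182.0], [330.0, 314.0], [331.0, 331.0], [332.0, 177.0], [333.0, 182.0]]
```

View pics/w1.png

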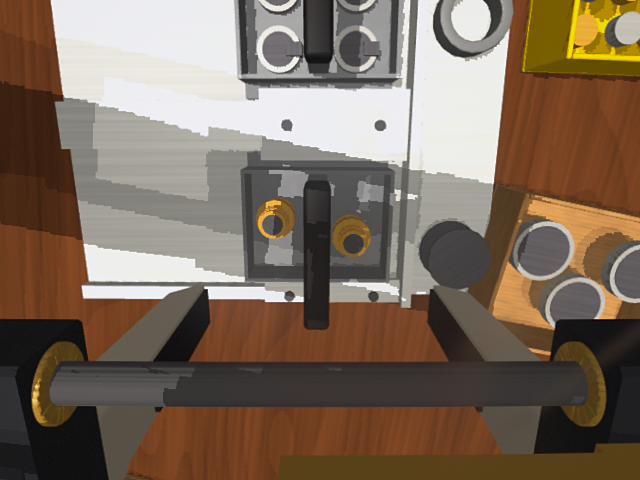

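The wrist picture shows the bar at columns 303–329 and rows 180–329, within about 1 mm of the prediction. Both brass fittings are standing, at (275, 218) and (351, 236). Next I descend and grip.

Call:
carry_out(
  rows=[
    [1, -0.2, 0, 2.5, 0, 0, 0],
    [1, 0, 0, 2.5, 0, 0, 0],
    [1, 0, 0, 2.5, 0, 0, 0],
    [1, 0, 0, 2, 0, 0, 0],
    [1, 0, 0, 1.1, 0, 0, 0],
    [1, 0, 0, 0, 0, 0, 0],
  ],
)

```text
time: 3.7
ee_pos: [0.6366, -0.0125, 0.111]
tcp_rot: [0.665, 0.747, -0.001, -0.001]
wrist_force: [-0.0, 0.3, 0.3]
gripper_width: 0.0928
grasp_force: 0.0
```

Call:
carry_out(
  rows=[
    [-1, 0, 0, 0, 0, 0, 0],
    [-1, 0, 0, 0, 0, 0, 0],
    [-1, 0, 0, 0, 0, 0, 0],
    [-1, 0, 0, 0, 0, 0, 0],
    [-1, 0, 0, 0, 0, 0, 0],
    [-1, 0, 0, 0, 0, 0, 0],
    [-1, 0, 0, 0, 0, 0, 0],
    [-1, 0, 0, 0, 0, 0, 0],
  ],
)

```text
time: 4.5
ee_pos: [0.6382, -0.0114, 0.1125]
tcp_rot: [0.664, 0.748, -0.0, -0.0]
wrist_force: [-0.1, 0.1, 0.3]
gripper_width: 0.0334
grasp_force: 0.0
```

Call:
carry_out(
  rows=[
    [-1, 0, 0, 0, 0, 0, 0],
    [-1, 0, 0, 0, 0, 0, 0],
    [-1, 0, 0, 0, 0, 0, 0],
    [-1, 0, 0, 0, 0, 0, 0],
    [-1, 0, 0, 0, 0, 0, 0],
  ],
)

```text
time: 5.0
ee_pos: [0.6384, -0.0114, 0.1126]
tcp_rot: [0.664, 0.748, 0.0, 0.0]
wrist_force: [2.8, -0.2, -2.1]
gripper_width: 0.0158
grasp_force: 30.0
```

```bash
python3 - <<'E'
from h import *;from bench import env
for i in range(3):
    p=env.camera_params("wrist");im=env.capture("wrist");s=env.sense();print(s["ee_pos"],s["wrist_force"],s["wrist_torque"],s["gripper_width"],s["grasp_force"])
cv2.imwrite("pics/w2.png",im[:,:,::-1])
E
```

```text
[ 0.63842976 -0.01144074  0.11261111] [ 2.30020263 -0.58647714 -2.37369559] [ 0.03878469 -0.57096067  0.04148546] 0.015167419592915767 29.9972927570343
[ 0.6384062  -0.0114218   0.11261308] [ 2.25480038 -0.70269793 -2.39909029] [-0.00549289 -0.61468448 -0.0303503 ] 0.016101259695557247 29.997327625751495
[ 0.63830912 -0.01140775  0.11256385] [ 2.23916485  1.63692812 -0.88364874] [-0.05130568 -0.49858219  0.03466983] 0.01582685022829781 29.99719798564911
```

View pics/w2.png

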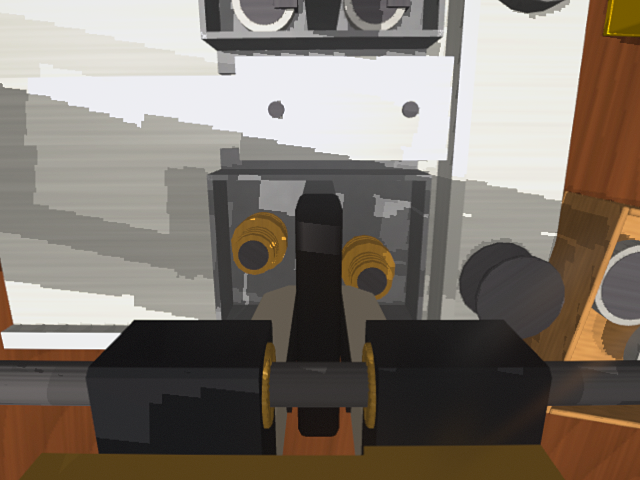

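Both pads are on the bar (16 mm opening, 30 N) and the fittings are standing at (258, 245) and (367, 268). Next I slide it slowly out along the lane.

Call:
carry_out(
  rows=[
    [-1, 0, -0.1, 0, 0, 0, 0],
    [-1, 0, -0.2, 0, 0, 0, 0],
    [-1, 0, -0.4, 0, 0, 0, 0],
    [-1, 0, -0.5, 0, 0, 0, 0],
    [-1, 0, -0.5, 0, 0, 0, 0],
    [-1, 0, -0.5, 0, 0, 0, 0],
  ],
)

```text
time: 5.75
ee_pos: [0.6158, -0.0141, 0.1126]
tcp_rot: [0.664, 0.748, -0.0, -0.0]
wrist_force: [2.6, 1.3, -1.4]
gripper_width: 0.0157
grasp_force: 30.0
```

Call:
carry_out(
  rows=[
    [-1, 0, -0.5, 0, 0, 0, 0],
    [-1, 0, -0.6, 0, 0, 0, 0],
    [-1, 0, -0.6, 0, 0, 0, 0],
    [-1, 0, -0.6, 0, 0, 0, 0],
    [-1, 0, -0.6, 0, 0, 0, 0],
    [-1, 0, -0.6, 0, 0, 0, 0],
    [-1, 0, -0.6, 0, 0, 0, 0],
    [-1, 0, -0.6, 0, 0, 0, 0],
    [-1, 0, -0.6, 0, 0, 0, 0],
    [-1, 0, -0.6, 0, 0, 0, 0],
  ],
)

```text
time: 6.75
ee_pos: [0.5572, -0.021, 0.1125]
tcp_rot: [0.664, 0.748, -0.0, -0.0]
wrist_force: [2.3, 0.2, -4.2]
gripper_width: 0.0158
grasp_force: 30.0
```

Call:
carry_out(
  rows=[
    [-1, 0, -0.6, 0, 0, 0, 0],
    [-1, 0, -0.6, 0, 0, 0, 0],
    [-1, 0, -0.6, 0, 0, 0, 0],
    [-1, 0, -0.6, 0, 0, 0, 0],
    [-1, 0, -0.6, 0, 0, 0, 0],
    [-1, 0, -0.6, 0, 0, 0, 0],
    [-1, 0, -0.5, 0, 0, 0, 0],
    [-1, 0, -0.3, 0, 0, 0, 0],
    [-1, 0, -0.1, 0, 0, 0, 0],
    [-1, 0, 0, 0, 0, 0, 0],
  ],
)

```text
time: 7.75
ee_pos: [0.5128, -0.0263, 0.1124]
tcp_rot: [0.664, 0.748, -0.0, -0.0]
wrist_force: [0.1, -1.1, -6.1]
gripper_width: 0.0158
grasp_force: 30.0
```

```bash
python3 - <<'E'
from h import *;from bench import env
a=[]
for i in range(6):
    im=env.capture("top" if i%2 else "scene");s=env.sense();a.append(np.r_[s["wrist_force"],s["wrist_torque"]])
    if i<2:cv2.imwrite(f"pics/{['scene','top'][i]}3.png",im[:,:,::-1])
print(np.mean(a,0).round(2),s["ee_pos"])
t=cv2.imread("pics/top3.png")[110:320,190:440];s=cv2.imread("pics/scene3.png")[130:340,190:440]
cv2.imwrite("pics/c3.png",cv2.resize(np.hstack([t,s]),None,fx=1.6,fy=1.6,interpolation=cv2.INTER_CUBIC))
E
```

```text
[-1.08 -0.26 -4.49 -0.1   0.19  0.  ] [ 0.5129734  -0.02628083  0.11243317]
```

View pics/c3.png

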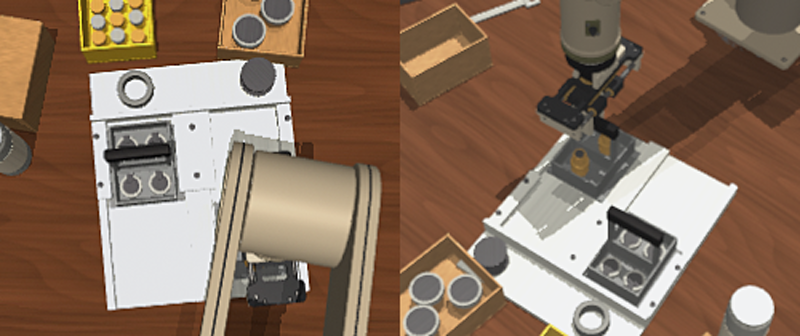

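The caddy is now about 126 mm towards the open end (rack x ≈ -80 mm), clear of the lips. In the scene view both fittings are standing and the spare is unmoved. Next a small trial lift to find the load offset.

Call:
carry_out(
  rows=[
    [-1, 0, 0, -0.2, 0, 0, 0],
    [-1, 0, 0, -0.2, 0, 0, 0],
    [-1, 0, 0, -0.2, 0, 0, 0],
    [-1, 0, 0, -0.2, 0, 0, 0],
    [-1, 0, 0, 0, 0, 0, 0],
    [-1, 0, 0, 0, 0, 0, 0],
    [-1, 0, 0, 0, 0, 0, 0],
  ],
)

```text
time: 8.75
ee_pos: [0.5131, -0.0263, 0.1205]
tcp_rot: [0.664, 0.748, -0.0, -0.0]
wrist_force: [-0.3, 0.1, -5.7]
gripper_width: 0.0159
grasp_force: 30.0
```

```bash
python3 - <<'E'
from h import *;from bench import env
a=[]
for i in range(6):
    im=env.capture("wrist" if i%2 else "scene");s=env.sense();a.append(np.r_[s["wrist_force"],s["wrist_torque"]])
    if i<2:cv2.imwrite(f"pics/{['scene','wrist'][i]}4.png",im[:,:,::-1])
print(np.mean(a,0).round(2),np.std(a,0).round(2),s["ee_pos"])
t=cv2.imread("pics/wrist4.png");s=cv2.resize(cv2.imread("pics/scene4.png")[190:290,260:360],(480,480),interpolation=cv2.INTER_CUBIC)
cv2.imwrite("pics/c4.png",cv2.resize(np.hstack([t,s]),None,fx=.7,fy=.7))
E
```

```text
[ 0.09  0.27 -6.85 -0.03 -0.1  -0.01] [0.31 0.45 0.43 0.02 0.02 0.01] [ 0.51307326 -0.02627559  0.12055688]
```

View pics/c4.png

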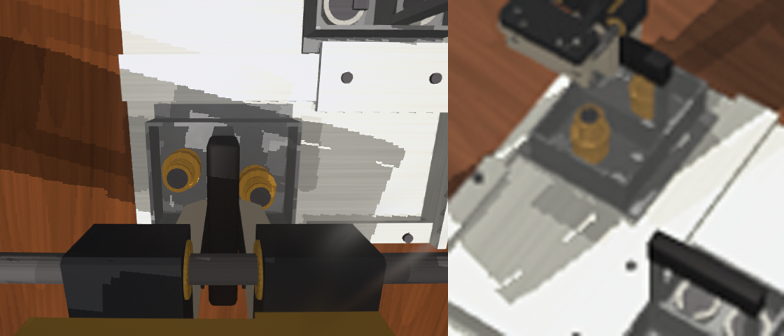

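Full weight of about 6.9 N is on the wrist with a roll moment of only 0.03 N·m, so the load is near balance at the grip (≈ 4 mm). The caddy looks level with both fittings upright. I continue lifting gently.

Call:
carry_out(
  rows=[
    [-1, 0, 0, -0.2, 0, 0, 0],
    [-1, 0, 0, -0.4, 0, 0, 0],
    [-1, 0, 0, -0.5, 0, 0, 0],
    [-1, 0, 0, -0.5, 0, 0, 0],
    [-1, 0, 0, -0.5, 0, 0, 0],
    [-1, 0, 0, -0.4, 0, 0, 0],
    [-1, 0, 0, -0.2, 0, 0, 0],
    [-1, 0, 0, 0, 0, 0, 0],
    [-1, 0, 0, 0, 0, 0, 0],
  ],
)

```text
time: 9.95
ee_pos: [0.513, -0.0263, 0.1475]
tcp_rot: [0.664, 0.748, -0.0, -0.0]
wrist_force: [0.9, 0.9, -6.9]
gripper_width: 0.0162
grasp_force: 30.0
```

```bash
python3 - <<'E'
from h import *;from bench import env
a=[]
for i in range(6):
    im=env.capture("wrist" if i%2 else "scene");s=env.sense();a.append(np.r_[s["wrist_force"],s["wrist_torque"]])
    if i<2:cv2.imwrite(f"pics/{['scene','wrist'][i]}5.png",im[:,:,::-1])
print(np.mean(a,0).round(2),np.std(a,0).round(2),s["ee_pos"])
t=cv2.imread("pics/wrist5.png");s=cv2.resize(cv2.imread("pics/scene5.png")[180:280,260:360],(480,480),interpolation=cv2.INTER_CUBIC)
cv2.imwrite("pics/c5.png",cv2.resize(np.hstack([t,s]),None,fx=.7,fy=.7))
# wrist-frame shift between before/after lift: 0 if the caddy has not turned in the grip
g=[cv2.cvtColor(cv2.imread(f"pics/{n}.png"),cv2.COLOR_BGR2GRAY)[150:310,205:430].astype(np.float32) for n in("w2","wrist4","wrist5")]
for i,j in((0,1),(1,2)):print(cv2.phaseCorrelate(g[i],g[j]))
E
```

```text
[ 0.32  0.15 -6.67 -0.04 -0.12 -0.01] [0.39 0.43 0.36 0.03 0.03 0.03] [ 0.5130119  -0.02624543  0.14743419]
((0.4284001468508052, 0.12304878814526887), 0.5289203864733378)
((0.6070611064506153, -0.05109397339668931), 0.5896190480126275)
```

View pics/c5.png

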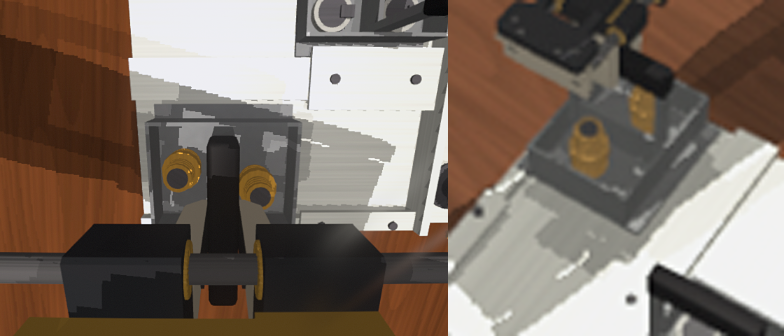

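The caddy is clear of the deck and has not turned in the grip (under 1 px shift), with the fittings still standing. I lift the remaining 8.5 cm.

Call:
carry_out(
  rows=[
    [-1, 0, 0, -0.3, 0, 0, 0],
    [-1, 0, 0, -0.6, 0, 0, 0],
    [-1, 0, 0, -0.9, 0, 0, 0],
    [-1, 0, 0, -1.1, 0, 0, 0],
    [-1, 0, 0, -1.2, 0, 0, 0],
    [-1, 0, 0, -1.2, 0, 0, 0],
    [-1, 0, 0, -1.1, 0, 0, 0],
    [-1, 0, 0, -1, 0, 0, 0],
    [-1, 0, 0, -0.7, 0, 0, 0],
    [-1, 0, 0, -0.4, 0, 0, 0],
  ],
)

```text
time: 11.25
ee_pos: [0.5134, -0.0263, 0.2335]
tcp_rot: [0.664, 0.748, 0.0, 0.0]
wrist_force: [0.6, -0.4, -7.2]
gripper_width: 0.0162
grasp_force: 30.0
```

Call:
carry_out(
  rows=[
    [-1, 0, 0, 0, 0, 0, 0],
    [-1, 0, 0, 0, 0, 0, 0],
    [-1, 0, 0, 0, 0, 0, 0],
    [-1, 0, 0, 0, 0, 0, 0],
    [-1, 0, 0, 0, 0, 0, 0],
    [-1, 0, 0, 0, 0, 0, 0],
    [-1, 0, 0, 0, 0, 0, 0],
    [-1, 0, 0, 0, 0, 0, 0],
    [-1, 0, 0, 0, 0, 0, 0],
    [-1, 0, 0, 0, 0, 0, 0],
  ],
)

```text
time: 12.25
ee_pos: [0.5131, -0.0263, 0.2327]
tcp_rot: [0.664, 0.748, 0.0, 0.0]
wrist_force: [0.1, -0.8, -6.6]
gripper_width: 0.0159
grasp_force: 30.0
```

Call:
carry_out(
  rows=[
    [-1, 0, 0, 0, 0, 0, 0],
    [-1, 0, 0, 0, 0, 0, 0],
    [-1, 0, 0, 0, 0, 0, 0],
    [-1, 0, 0, 0, 0, 0, 0],
    [-1, 0, 0, 0, 0, 0, 0],
    [-1, 0, 0, 0, 0, 0, 0],
    [-1, 0, 0, 0, 0, 0, 0],
    [-1, 0, 0, 0, 0, 0, 0],
    [-1, 0, 0, 0, 0, 0, 0],
    [-1, 0, 0, 0, 0, 0, 0],
  ],
)

```text
time: 13.25
ee_pos: [0.5131, -0.0263, 0.2326]
tcp_rot: [0.664, 0.748, -0.0, -0.0]
wrist_force: [-0.4, 0.8, -7.7]
gripper_width: 0.0154
grasp_force: 30.0
```

```bash
python3 - <<'E'
from h import *;from bench import env
for n in("scene","wrist"):cv2.imwrite(f"pics/{n}6.png",env.capture(n)[:,:,::-1])
s=env.sense();print(s["ee_pos"],s["tcp_rot"],s["wrist_force"],s["wrist_torque"],s["gripper_width"],s["grasp_force"])
t=cv2.imread("pics/wrist6.png");q=cv2.resize(cv2.imread("pics/scene6.png")[120:320,220:420],(480,480),interpolation=cv2.INTER_CUBIC)
cv2.imwrite("pics/c6.png",cv2.resize(np.hstack([t,q]),None,fx=.7,fy=.7))
E
```

```text
[ 0.51313512 -0.02631161  0.23263253] [ 6.64051897e-01  7.47686484e-01 -5.79314621e-07  3.72894804e-06] [ 0.14124121 -0.51429137 -6.77378102] [-0.00216293 -0.11527769  0.02603444] 0.015705591175496438 29.99650865793228
```

View pics/c6.png

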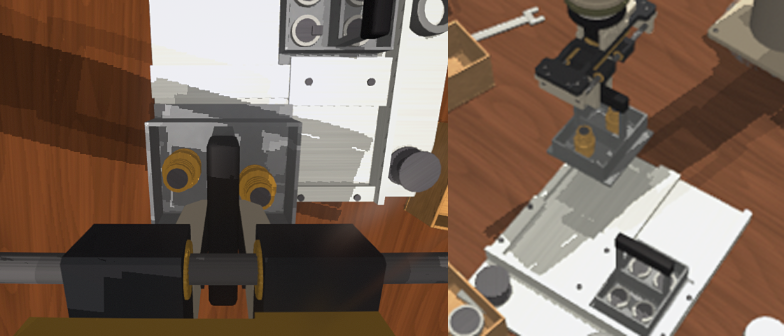

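The caddy hangs level 12 cm above the deck, both fittings are standing, and the spare is in place. One more half second of hold, then I hand in.

Call:
carry_out(
  rows=[
    [-1, 0, 0, 0, 0, 0, 0],
    [-1, 0, 0, 0, 0, 0, 0],
    [-1, 0, 0, 0, 0, 0, 0],
    [-1, 0, 0, 0, 0, 0, 0],
    [-1, 0, 0, 0, 0, 0, 0],
  ],
)

```text
time: 13.85
ee_pos: [0.5131, -0.0263, 0.2326]
tcp_rot: [0.664, 0.748, 0.0, 0.0]
wrist_force: [-0.1, -0.5, -6.3]
gripper_width: 0.0155
grasp_force: 30.0
```

```bash
python3 -c "
from bench import env
print(env.job_done())"
```

```text
the job is handed in; nothing more can be done
None
```

I slid the brass-fitting caddy clear of the lips, lifted it 12 cm and held it level for over 2 s with both fittings standing; I handed it in at about 14 s while still gripping it, and the hand-in call returned no verdict.

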